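Index a tubular lamp under the test head

TASK

Take the loose white tubular lamp from the sloping return rack under the clear shield and lay it gently in the cradle of the blue carriage, which waits in its first notch, without ever letting the lamp roll off onto the bench. Then pull up the red spring knob, slide the carriage one notch to the left, towards the test head, and let the knob drop fully home again, with the lamp still lying in the cradle. Leave everything else on the bench where it is.

Things in the scene. Friction and masses are not known exactly. Their poses are not given: they have to be found in the camera images.
- lamp: The loose lamp: frosted white glass tube, brass end caps, a blue band near one end; 26 mm diameter, 110 mm long, 35 to 70 g. Origin at its middle, x axis along the tube (blue band on the +x half). It rolls freely. It starts across the rack's two rails, resting against the low orange stops, its middle within 6 mm of the rack's origin along the rack's x.
- rack: Sloping return rack, fixed. Origin on the bench; x points away from the robot along the lamp, y left, z up. Two aluminium rails, 16 mm wide, run along y at x = -38 and 38 mm; the 60 mm gap between them is free down to the base plate (top at 8 mm). They slope 6 degrees down towards -y; the resting lamp's middle is at y = -31, z = 70 mm.
- stops (a point): Between the two orange stops that keep the lamp from rolling off the rack's low (-y) end: 6 mm thick, 9 mm above the rails, touching the resting lamp, one on each rail and nothing between, so fingers fit on both sides of the lamp's middle. Point on the line of the rail tops, at x = 0, y = -46, z = 55 mm of the rack.
- shield_edge (a point): Middle of the lower front edge (yellow strip) of the clear shield over the lamp, at x = -22, y = 20, z = 190 mm of the rack. Shield: 10 mm thick here, 176 mm wide in y, reaching 138 mm from here away from the robot; open to the front and sides, two posts at the back. A tool pointing straight down would strike it; one leaning back to the robot by 30 to 40 degrees passes in front.
- slide: Fixed bed of the dividing slide: dark plate 200 x 280 mm. Origin on the bench; x points away from the robot, y is the direction of carriage travel (left), z up. A steel rack has notches at carriage travel -40, 0, 40 and 80 mm, with about 2 mm play either way for the pin. The grey test head stands at x = 101 to 137, y = 25 to 55 mm, up to 135 mm high; the underside of its arm is at 113 mm.
- cradle (a point): Where the middle of the lamp lies in the cradle, 85 mm above the bench, 45 mm in x from the slide's origin; axes as the slide, lamp along x. Two black blocks 16 mm long at x = -38 and 38 mm from here, tops 13 mm below here, each with two orange horns, 34 mm apart inside, 7 mm thick, 12 mm high. The 60 mm between the blocks is free down to the carriage plate 31 mm below here (70 mm wide in y).
- knob_grip (a point): Grip point on the vertical axis of the red index knob, 84 mm above the bench when home, at x = -60 mm of the slide; axes as the slide. The knob is 28 mm in diameter from 13 mm below this point to 14 mm above it; below it a 20 mm bush down to the carriage plate, 30 mm below this point. The near end of a lamp in the cradle is about 50 mm beyond the knob's axis.
- carriage (a joint): Travel of the blue carriage, m: about 0 at the start (first notch), grows as it goes left along the slide's +y; next notch at 0.040. Locked while the pin stands in a notch; free with the pin up, sliding friction about 2 N. It can travel from -0.045 to 0.085.
- knob (a joint): Lift of the red index knob, m: 0 when fully home, 0.014 at its upper stop. The pin clears the notch at 0.007; between notches it rests on the rack at 0.007. The spring pulls it down with 6 N at 0 and 11.6 N at 0.014; let go over a notch it drops home by itself.
- carton: Bystander, to be left alone: brown cardboard box 110 x 150 x 70 mm. Origin at its underside.
- cleaner: Bystander, to be left alone: closed bottle, 52 mm diameter, 150 mm high. Origin at its underside.
- mug: Bystander, to be left alone: blue mug, 80 mm diameter, 90 mm high. Origin at its underside.
- driver: Bystander, to be left alone: screwdriver lying on the bench. Origin at its underside.
- capbin: Bystander, to be left alone: blue open bin 110 x 110 x 50 mm. Origin at its underside.
- taperoll: Bystander, to be left alone: yellow tape roll, 90 mm diameter, 24 mm high. Origin at its underside.
- good_lamp: Bystander, to be left alone: a second lamp of the same kind, lying in a black chock far back on the bench. Origin at its middle.

How it is judged:
By the outcome, as a careful person would: the job done as asked, in the order asked, and still so for the second after the job is handed in, with the robot touching nothing.
It also fails if it takes over 64 s, if anything falls off the work surface, if the arm or the gripper's body presses on something with over 40 N, if the wrist force passes 120 N, or if a joint passes its speed limit or range.

ROBOT

A 6-joint arm with a two-finger parallel gripper is mounted at the origin on the work surface. World frame = base frame: x ahead of the robot, y to its left, z up, the work surface at z = 0. Lengths are in m, angles in rad, forces in N, time in s.
With the tool pointing down it reaches from about 0.4 to 0.825 m from the base axis. Payload 7 kg.
Tool frame: the origin (TCP) lies where the fingers leave the gripper's body, on its centre line; the fingertips stand 66 mm ahead of it and the grasp point (between the pads) lies arm.pinch_z ahead of it (arm.pinch_z is the distance from the TCP to the grasp point, in m); z points along the fingers, y is the line along which they close (so a half turn about z gives the same grasp; the last joint's range is limited). The gripper opens to 88 mm and grips with 3 to 60 N. Pads are 19 mm wide; open, the fingers measure 130 mm over their backs; the gripper's body (78 mm by 193 mm) begins 47 mm behind the grasp point.
Start: joints at [-0.932, 0.359, 0.012, 0, -1.224, -0.288], TCP at [0.232, -0.634, 0.292] pointing down, gripper open.
Joint ranges: [-3.07, 3.07], [-1.43, 2.12], [-1.02, 1.25], [-3.03, 1.67], [-3.05, -0], [-3.03, 3.03]. Speed limits (rad/s): [2.39, 2.39, 3.01, 3.14, 3.14, 3.14].

INTERFACE

Orientations are given as [roll, pitch, yaw] about the fixed x, y, z axes, in that order (R = Rz(yaw) Ry(pitch) Rx(roll)).
In Python, from station import arm, grab_frame, camera_params, spot_in gives the robot as it stands.
- The arm moves only by the shell command python3 -m jog 'ROWS' [FORCE]. ROWS is JSON, a list that holds one entry, the list of rows, each a list of 7 numbers: the shift along the tool's x, y, z in mm, then the turn, a rotation vector about the tool's x, y, z in rad, then the finger opening in mm, from 0 to 87.6. In form: [[[x, y, z, wx, wy, wz, fingers], ...]]. A call has 1 to 20 rows; each row is the pose to reach, as a shift and turn from the pose commanded when the call began, along the tool's axes at that moment; what a row does not reach only later rows make up. A row lasts 1/8 s, in which the tool goes at most 62.5 mm and 10.7 degrees, less where a joint would pass 70% of its speed; a pose out of reach is approached as far as the arm can. A call with a gripper value outside its range is refused whole. The fingers move at their own pace and stop on an object; FORCE is the grip in N (left out, the last holds). Time passes only in rows, so rows that repeat a pose let the fingers close. It gives the time, the measured TCP pose, the force, the opening and the grip force at its end, in the units of the state.
- arm.get_state(): the state, without advancing time (a new reading comes with each control period).
- grab_frame(name): name is "side" or "top" or "wrist"; returns (picture, depth): 480x640x3 uint8, blue, green, red; 480x640 float32, m along the optical axis (not along the pixel's ray), 0 where there is no reading.
- camera_params(name): a dict with "mtx" (3x3 intrinsics, pixels), "R" (3x3) and "t" (3): a world point X has camera coordinates R X + t. Camera axes: x right, y down, z forward; pixel columns grow to the right and rows downward; lengths in m; the calibration is good to about 2 mm. The wrist camera is an equidistant fisheye: a pixel r from the principal point sees the ray r / f radians off the axis. A picture is of the moment at which its call begins: read the wrist's pose just before it. camera_params takes no time and is no camera call; for the wrist camera it gives the pose at the moment of the call.
- arm.job_done(): hands the job in; it is judged then, once.
Trained networks look in the newest picture that a camera, given by its name, has taken for a name from the list of things; names that differ only in an ending like _2 or _b are one class to them, and where a whole thing is asked for, a point or a joint stands for the part that bears it (a point fixed in the world has none). Each returns a list of dicts, best first, with "confidence" (0 to 1); they miss things now and then, are a little off and sometimes report something else, mostly with a low value. They report only what shows in the picture. A call takes as long as a camera call.
- spot_in(query, camera): "uv" ([column, row] in pixels, amid what is visible of it).
The state is a dict: "t": time; "q": joint angles; "qd": joint speeds; "joint_efforts": joint torques, N m; "eef_pos": TCP position; "ee_rot": TCP orientation; "force": force on the tool from outside, world axes, zero at the start; "moment": the same for the moment, N m; "width": finger opening in m; "gripper_force": force on a finger pad.
Only numpy, scipy, OpenCV 4.12 (cv2) and the standard library are available. Lean on these libraries where they do the work, as an engineer would, in place of code of your own. Each camera call takes 0.05 s, during which the arm holds its last target. There are 200 camera calls.

## Working session

There is one attempt and no reset: what is moved stays moved. The work goes in short steps, Python scripts to look and compute and a shell command to move; the robot and the scene stay as the last step left them, time stands still between calls to the robot, and variables do not carry over. Pictures are saved under pics/ and viewed, at most 14 in all, crops included, and the job is handed in when it is done.

```bash
ls; mkdir -p pics; cat > h.py <<'E'
import numpy as np,cv2
from station import arm,grab_frame,camera_params,spot_in
def deproj(cam,uv,z,P=None):
    P=P or camera_params(cam);K=np.array(P['mtx']);x=(uv[0]-K[0,2])/K[0,0];y=(uv[1]-K[1,2])/K[1,1]
    return np.array(P['R']).T@(np.array([x*z,y*z,z])-np.array(P['t']))
def dmed(d,uv,r=2):
    u,v=map(int,np.round(uv));p=d[max(0,v-r):v+r+1,max(0,u-r):u+r+1];p=p[p>0];return float(np.median(p)) if p.size else 0
E
python3 - <<'E'
from h import *
s=arm.get_state();print(s['t'],s['eef_pos'],s['ee_rot'],s['width'],arm.pinch_z)
for c in('top','side'):
    im,d=grab_frame(c);cv2.imwrite(f'pics/{c}0.png',im);np.savez(f'pics/{c}0.npz',im=im,d=d)
    for n in('lamp','rack','slide','knob_grip','cradle','shield_edge','carriage'):
        r=spot_in(n,c)
        for k in r[:2]:
            z=dmed(d,k['uv']);print(c,n,np.round(k['uv']),round(k['confidence'],2),np.round(deproj(c,k['uv'],z),3))
E
```

```text
pics
0.0 [ 0.23180451 -0.63354085  0.29123018] [ 3.13993281e+00 -1.45874857e-04 -2.79091265e+00] 0.08746529594811787 0.0468
top lamp [422. 261.] 0.8 [ 0.527 -0.246  0.08 ]
top rack [404. 232.] 0.55 [ 0.57  -0.184  0.196]
top rack [423. 260.] 0.3 [ 0.529 -0.248  0.081]
top slide [244. 252.] 0.89 [0.531 0.194 0.073]
top knob_grip [527. 344.] 0.39 [ 0.336 -0.501  0.069]
top knob_grip [425. 259.] 0.36 [ 0.531 -0.254  0.081]
top cradle [254. 253.] 0.76 [0.529 0.171 0.07 ]
top shield_edge [406. 228.] 0.59 [ 0.58  -0.187  0.195]
top carriage [251. 256.] 0.97 [0.523 0.178 0.07 ]
side lamp [334. 316.] 0.6 [ 0.565 -0.263  0.078]
side rack [343. 298.] 0.58 [ 0.581 -0.28   0.196]
side slide [308. 223.] 0.57 [0.543 0.142 0.048]
side knob_grip [282. 210.] 0.42 [0.455 0.173 0.092]
side cradle [302. 217.] 0.79 [0.521 0.153 0.067]
side shield_edge [342. 295.] 0.85 [ 0.581 -0.27   0.196]
side carriage [327. 316.] 0.36 [ 0.546 -0.261  0.08 ]
```

View pics/top0.png

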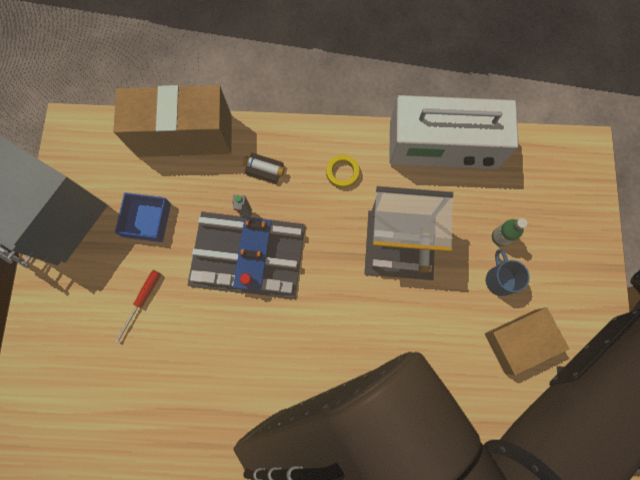

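View pics/side0.png

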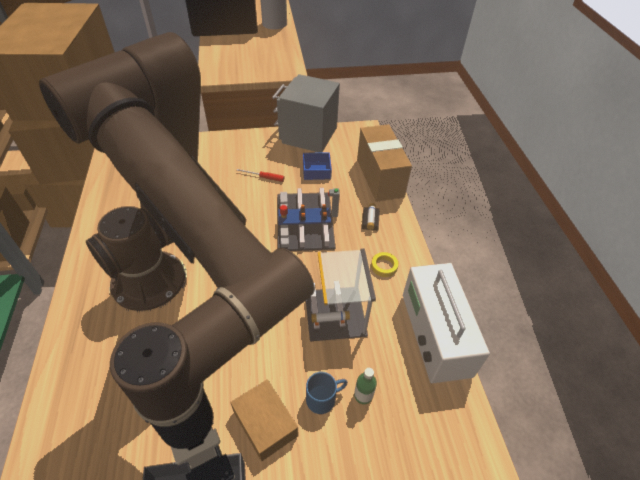

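The top view shows the shield's yellow strip at about (403,246), the lamp beneath it at (424,257), the red knob at (245,280), and the slide plate with corners near (200,212), (305,220), (299,298) and (190,291). I'll take an enlarged view and measure from that.

```bash
python3 - <<'E'
from h import *
f=np.load('pics/top0.npz');im,d=f['im'],f['d']
a=cv2.resize(im[180:305,355:465],None,fx=3.6,fy=3.6,interpolation=cv2.INTER_CUBIC)
b=cv2.resize(im[180:305,185:310],None,fx=3.2,fy=3.6,interpolation=cv2.INTER_CUBIC)
cv2.imwrite('pics/crop.png',np.hstack([b,a]))
hsv=cv2.cvtColor(im,cv2.COLOR_BGR2HSV)
def blob(n,lo,hi,x0,x1,y0,y1):
    m=np.zeros(im.shape[:2],np.uint8);m[y0:y1,x0:x1]=cv2.inRange(hsv,lo,hi)[y0:y1,x0:x1]
    k,l,s,c=cv2.connectedComponentsWithStats(m)
    for i in range(1,k):
        if s[i,4]>=6:
            zz=d[(l==i)&(d>0)];z=np.median(zz);print(n,c[i].round(1),s[i],deproj('top',c[i],z).round(3))
blob('yellow',(20,150,120),(32,255,255),360,465,230,260)
blob('red',(0,170,90),(5,255,255),225,265,265,300)
blob('orange',(6,150,70),(18,255,255),190,310,205,300)
blob('orangeR',(6,150,70),(18,255,255),360,465,245,285)
blob('blue',(100,120,40),(125,255,255),225,280,205,300)
for uv in [(200,212),(305,220),(299,298),(190,291),(434,277),(366,274)]:
    P=camera_params('top');t=deproj('top',uv,1);c=deproj('top',uv,0)
    q=c+(t-c)*(0.01-c[2])/(t[2]-c[2]);print(uv,q.round(3))
E
```

```text
yellow [412.8 245.9] [374 242  78   9 230] [ 0.537 -0.203  0.199]
red [244.8 278.3] [240 274  10  10  76] [0.462 0.184 0.097]
orange [246.9 222.4] [246 221   3   4  11] [0.605 0.193 0.083]
orange [262.9 224.2] [262 222   3   5  12] [0.602 0.152 0.082]
orange [241.9 251.6] [241 250   3   5  12] [0.53  0.199 0.083]
orange [258.1 253.9] [257 252   3   5  14] [0.526 0.159 0.083]
blue [241.7 246.4] [240 244   5   5  10] [0.549 0.206 0.054]
blue [239.8 257.2] [239 255   4   5  10] [0.521 0.208 0.055]
blue [238.6 263.7] [237 261   4   7  11] [0.504 0.209 0.055]
blue [241.9 264.1] [240 260   4  10  12] [0.504 0.202 0.053]
blue [249.3 262.1] [248 261   3   4   7] [0.509 0.183 0.053]
blue [247.5 270.3] [246 269   4   4   6] [0.488 0.186 0.055]
(200, 212) [0.646 0.333 0.01 ]
(305, 220) [0.637 0.052 0.01 ]
(299, 298) [0.429 0.056 0.01 ]
(190, 291) [0.435 0.336 0.01 ]
(434, 277) [ 0.499 -0.291  0.01 ]
(366, 274) [ 0.499 -0.114  0.01 ]
```

View pics/crop.png

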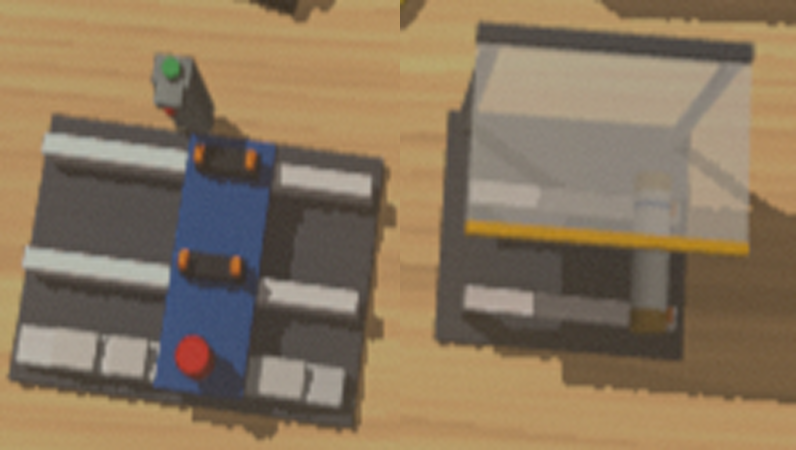

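The crop shows the yellow strip running (468,227)–(748,249), the lamp axis from (650,320) to (655,180) and the red knob at (192,356). The horn pairs are at about (228,158) and (212,266). The horns and knob agree on slide yaw ≈ -4.7°, cradle ≈ (0.566,0.176) and knob ≈ (0.462,0.184). Next I'll fit the rack and lamp.

```bash
cat >> h.py <<'E'
from scipy.spatial.transform import Rotation as Ro
def goalR(yaw,tilt): return Ro.from_euler('z',yaw,degrees=True)*Ro.from_euler('y',-tilt,degrees=True)*Ro.from_matrix([[-1,0,0],[0,1,0],[0,0,-1]])
def rows(g,R,ahead):
    "grasp goal g (m), rotation, ahead: mm from TCP to put at g"
    s=arm.get_state();Rc=Ro.from_euler('xyz',s['ee_rot']);p=np.array(g)-R.as_matrix()[:,2]*ahead/1000
    return (Rc.inv().apply(p-s['eef_pos'])*1000).round(1),(Rc.inv()*R).as_rotvec().round(4)
def atz(cam,uv,z):
    c=deproj(cam,uv,0);t=deproj(cam,uv,1);return c+(t-c)*(z-c[2])/(t[2]-c[2])
E
python3 - <<'E'
from h import *
f=np.load('pics/top0.npz');d=f['d']
px=lambda x,y:((x-400)/3.6+355,y/3.6+180)
A,B=atz('top',px(468,229),.198),atz('top',px(748,250),.198)
print('strip',A.round(4),B.round(4),'mid',((A+B)/2).round(4),'yaw',np.degrees(np.arctan2(*(B-A)[:2]*[-1,-1])) ,np.linalg.norm(A-B))
R1,R2=atz('top',px(465,300),.064),atz('top',px(675,318),.057);print('rail',R1,R2,np.degrees(np.arctan2(-(R1-R2)[0],(R1-R2)[1])))
n,fa=atz('top',px(650,326),.075),atz('top',px(656,174),.075);print('lamp',n.round(4),fa.round(4),((n+fa)/2).round(4),np.linalg.norm(n-fa))
m,y=(A+B)/2,np.radians(-2)
for yd in(-1,-2,-3):
    r=Ro.from_euler('z',yd,degrees=True);print(yd,(m+r.apply([.022,-.051,-.13])).round(4))
for yd,t,g in((-2,35,[.535,-.255,.07]),):
    R=goalR(yd,t);z=R.as_matrix()[:,2];print(rows(np.array(g)-z*.12,R,52))
E
```

```text
strip [ 0.5387 -0.1155  0.198 ] [ 0.5331 -0.2898  0.198 ] mid [ 0.5359 -0.2027  0.198 ] yaw 1.8331241779972172 0.1744325198038604
rail [ 0.51817276 -0.12711383  0.064     ] [ 0.51323554 -0.27433619  0.057     ] -1.9207394053937932
lamp [ 0.5037 -0.2533  0.075 ] [ 0.6115 -0.2578  0.075 ] [ 0.5576 -0.2555  0.075 ] 0.10790485655853571
-1 [ 0.557 -0.254  0.068]
-2 [ 0.5561 -0.2544  0.068 ]
-3 [ 0.5552 -0.2547  0.068 ]
(array([-323.4,  288.8,   81.3]), array([ 0.1177, -0.6031,  0.3736]))
```

The lamp is at (0.557,-0.255,0.07) with yaw -2°. The strip, rails and lamp all agree. Now the standoff.

```bash
python3 - <<'E'
from h import *
R=goalR(-2,35);z=R.as_matrix()[:,2];print(rows(np.array([.557,-.255,.07])-z*.12,R,52))
E
```

```text
(array([-344. ,  281.2,   81.3]), array([ 0.1177, -0.6031,  0.3736]))
```

```bash
python3 -m jog '[[[-60,50,10,0.02,-0.1,0.06,80],[-115,95,20,0.04,-0.2,0.12,80],[-172,140,40,0.06,-0.3,0.19,80],[-230,188,54,0.08,-0.4,0.25,80],[-287,235,68,0.1,-0.5,0.31,80],[-344,281,81,0.1177,-0.6031,0.3736,80],[-344,281,81,0.1177,-0.6031,0.3736,80],[-344,281,81,0.1177,-0.6031,0.3736,80],[-344,281,81,0.1177,-0.6031,0.3736,80],[-344,281,81,0.1177,-0.6031,0.3736,80],[-344,281,81,0.1177,-0.6031,0.3736,80],[-344,281,81,0.1177,-0.6031,0.3736,80]]]' 20
python3 - <<'E'
from h import *
R=goalR(-2,35);s=arm.get_state();print(rows([.557,-.255,.07],R,52),s['t'],s['force'].round(1) if hasattr(s['force'],'round') else s['force'])
im,d=grab_frame('wrist');cv2.imwrite('pics/w1.png',im);np.savez('pics/w1.npz',im=im,d=d)
print(spot_in('lamp','wrist')[:2],spot_in('stops','wrist')[:1]);print(camera_params('wrist'))
E
```

```text
t: 2.3
eef_pos: [0.4581, -0.2528, 0.2113]
ee_rot: [3.142, 0.611, 3.105]
force: [0.0, 0.7, 0.2]
width: 0.0801
gripper_force: 0.0
(array([  0. ,   1.4, 120.5]), array([-0.0011,  0.0001, -0.0017])) 2.3 [0.  0.7 0.2]
[{'uv': [321.1, 224.7], 'confidence': 0.81}] [{'uv': [16.1, 23.5], 'confidence': 0.68}]
{'mtx': array([[371.64829954,   0.        , 320.12775769],
       [  0.        , 371.64829954, 239.85683689],
       [  0.        ,   0.        ,   1.        ]]), 'R': array([[ 3.68331413e-02,  9.99321378e-01,  3.21699680e-04],
       [ 6.16203684e-01, -2.29655610e-02,  7.87251931e-01],
       [ 7.86725073e-01, -2.87987291e-02, -6.16631408e-01]]), 't': array([ 0.23531079, -0.40538626, -0.12490424])}
```

View pics/w1.png

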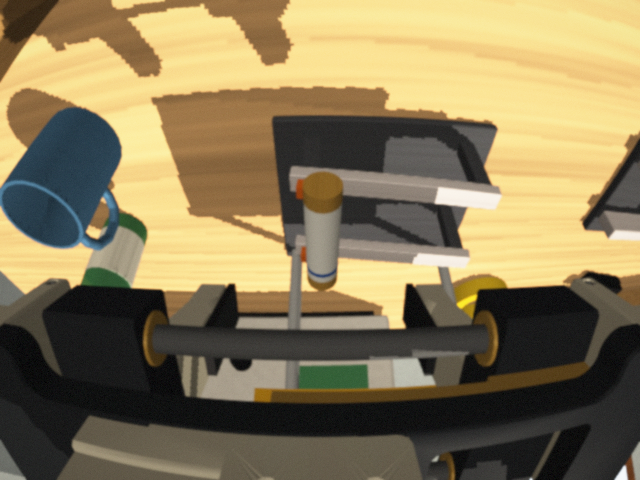

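The wrist view shows the lamp from (322,175) to (321,285). Both orange stops are on its left, and the gap between the rails is open. Now to measure the lamp's axis with the fisheye model.

```bash
cat >> h.py <<'E'
def wray(uv,P):
    K=np.array(P['mtx']);x=(uv[0]-K[0,2]);y=(uv[1]-K[1,2]);r=np.hypot(x,y);th=r/K[0,0]
    v=np.array([x/r*np.sin(th),y/r*np.sin(th),np.cos(th)]);R=np.array(P['R']);return -R.T@np.array(P['t']),R.T@v
def watz(uv,z,P):
    c,v=wray(uv,P);return c+v*(z-c[2])/v[2]
E
python3 - <<'E'
from h import *
P=camera_params('wrist');f=np.load('pics/w1.npz');d=f['d'];im=f['im']
for v in (195,215,235,255):
    g=im[v].astype(int).sum(1);a=d[v,290:360]
    print(v,[int(x) for x in g[294:352:3]])
for uv in((322,215),(321,225),(321,255)):
    c,r=wray(uv,P);z=dmed(d,uv);ax=np.array(P['R'])[2];print(uv,(c+r*z/(r@ax)).round(4),watz(uv,.083,P).round(4))
E
```

```text
195 [138, 222, 216, 200, 230, 253, 266, 259, 259, 273, 277, 265, 273, 264, 231, 174, 182, 232, 265, 300]
215 [129, 119, 132, 201, 402, 432, 449, 447, 451, 446, 431, 425, 406, 384, 350, 298, 143, 112, 125, 123]
235 [267, 383, 380, 333, 374, 424, 448, 455, 457, 446, 443, 428, 401, 383, 338, 280, 272, 265, 274, 269]
255 [364, 348, 291, 236, 339, 421, 448, 444, 448, 458, 438, 414, 390, 358, 318, 366, 383, 386, 381, 387]
(322, 215) [ 0.5171 -0.2534  0.0826] [ 0.5166 -0.2533  0.083 ]
(321, 225) [ 0.5272 -0.2543  0.0824] [ 0.5264 -0.2543  0.083 ]
(321, 255) [ 0.5609 -0.2555  0.0826] [ 0.5603 -0.2555  0.083 ]
```

The lamp is where expected (y ≈ -0.2555, top at 0.083). Going in along the tool axis.

```bash
python3 -m jog '[[[0,1,25,0,0,0,70],[0,1,50,0,0,0,70],[0,1,75,0,0,0,70],[0,1,95,0,0,0,70],[0,1,108,0,0,0,70],[0,1,116,0,0,0,70],[0,1,120,0,0,0,70],[0,1,120,0,0,0,70],[0,1,120,0,0,0,70]]]' 20
python3 - <<'E'
from h import *
R=goalR(-2,35);s=arm.get_state();print(rows([.557,-.2555,.07],R,52),np.round(s['force'],1))
E
```

```text
t: 3.58
eef_pos: [0.5272, -0.2532, 0.1133]
ee_rot: [-3.141, 0.611, 3.107]
force: [0.3, 0.3, -0.5]
width: 0.0701
gripper_force: 0.0
(array([ 0.4, -1.3,  0.7]), array([-0.0001,  0.0005,  0.0001])) [ 0.3  0.3 -0.5]
```

```bash
python3 -m jog '[[[0,-1,0,0,0,0,60],[0,-1,0,0,0,0,45],[0,-1,0,0,0,0,38],[0,-1,0,0,0,0,34],[0,-1,0,0,0,0,30],[0,-1,0,0,0,0,27],[0,-1,0,0,0,0,20],[0,-1,0,0,0,0,20],[0,-1,0,0,0,0,20],[0,-1,0,0,0,0,20]]]' 15
```

```text
t: 4.82
eef_pos: [0.5272, -0.2541, 0.1128]
ee_rot: [3.141, 0.611, 3.107]
force: [0.1, -0.0, -0.8]
width: 0.0253
gripper_force: 15.0
```

```bash
python3 -m jog '[[[0,0,-3,0,0,0,20],[0,0,-8,0,0,0,20],[0,0,-16,0,0,0,20],[0,0,-28,0,0,0,20],[0,0,-40,0,0,0,20],[15,0,-50,0,0,0,20],[35,0,-64,0,0,0,20],[60,0,-82,0,0,0,20],[82,0,-97,0,0,0,20],[82,0,-97,0,0,0,20],[60,0,-130,0,0,0,20],[40,0,-158,0,0,0,20],[25,0,-180,0,0,0,20],[25,0,-180,0,0,0,20],[25,0,-180,0,0,0,20]]]'
python3 - <<'E'
from h import *
R=goalR(-4.7,35);s=arm.get_state();print(rows([.566,.176,.145],R,52))
im,d=grab_frame('side');cv2.imwrite('pics/s2.png',im[150:400,200:450])
E
```

```text
t: 6.7
eef_pos: [0.4035, -0.2496, 0.2458]
ee_rot: [3.141, 0.611, 3.107]
force: [-0.7, -0.6, 0.5]
width: 0.0256
gripper_force: 15.0
(array([-63. , 432.4, 115.4]), array([0.0274, 0.0001, 0.0385]))
```

View pics/s2.png

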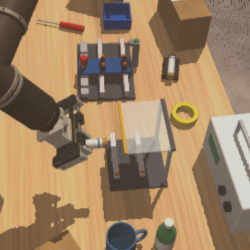

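The lamp is held level and out in front of the shield, at about (95,143) in the crop. Carrying it across, y first.

```bash
python3 -m jog '[[[0,20,0,0,0,0,20],[0,60,0,0,0,0,20],[0,105,0,0,0,0,20],[0,150,0,0,0,0.005,20],[0,195,0,0.005,0,0.01,20],[0,240,0,0.01,0,0.015,20],[-10,285,18,0.015,0,0.02,20],[-20,330,40,0.02,0,0.03,20],[-35,370,65,0.0274,0,0.0385,20],[-50,405,90,0.0274,0,0.0385,20],[-58,425,107,0.0274,0,0.0385,20],[-63,432,115,0.0274,0,0.0385,20],[-63,432,115,0.0274,0,0.0385,20],[-63,432,115,0.0274,0,0.0385,20],[-63,432,115,0.0274,0,0.0385,20],[-63,432,115,0.0274,0,0.0385,20]]]'
python3 - <<'E'
from h import *
R=goalR(-4.7,35);s=arm.get_state();print(rows([.566,.176,.145],R,52),rows([.566,.176,.086],R,52))
im,d=grab_frame('wrist');cv2.imwrite('pics/w3.png',im);np.savez('pics/w3.npz',im=im,d=d)
im,d=grab_frame('top');cv2.imwrite('pics/t3.png',im)
E
```

```text
t: 8.75
eef_pos: [0.513, 0.0917, 0.2565]
ee_rot: [3.115, 0.533, 3.109]
force: [-1.0, -0.4, -0.1]
width: 0.026
gripper_force: 15.0
(array([17.4, 85.6, 71.9]), array([ 0.0528, -0.0786,  0.0403])) (array([ 47.4,  84.3, 122.8]), array([ 0.0528, -0.0786,  0.0403]))
```

View pics/w3.png

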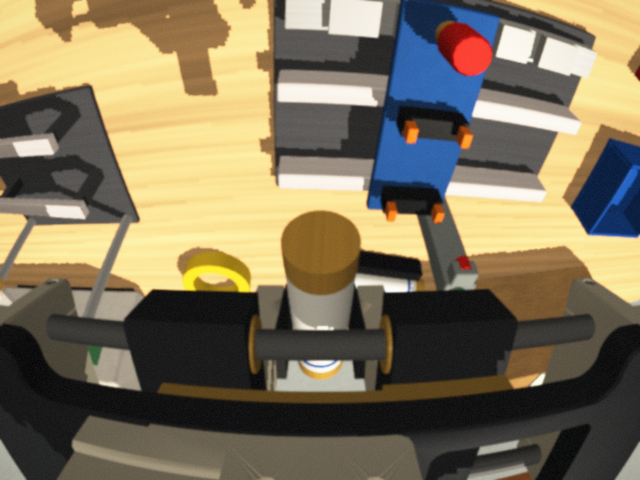

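The wrist view shows the lamp still held. The blue carriage is ahead, with the knob at (465,48) and horns at (438,132) and (415,208). The arm stopped short of the commanded pose, so I'll check the joints.

```bash
python3 - <<'E'
from h import *
s=arm.get_state();print(np.round(s['q'],3),np.round(s['qd'],3),s['t'])
P=camera_params('wrist')
for n,uv,z in(('hornsN',(438,127),.084),('hornsF',(415,204),.084),('knob',(458,34),.098)):
    print(n,watz(uv,z,P).round(4))
E
```

```text
[ 0.545 -0.097 -1.016  0.974 -0.314 -3.03 ] [ 0.001  0.003 -0.     0.    -0.001 -0.   ] 8.85
hornsN [0.5196 0.1749 0.084 ]
hornsF [0.5899 0.1689 0.084 ]
knob [0.4494 0.1723 0.098 ]
```

J6 is at its limit (-3.03), and so is J3. I probably need the half-turn version of this grasp. I'll go back in front of the rack to gather joint data and fit a small kinematic model so I can choose the branch properly.

```bash
python3 - <<'E'
from h import *
R=goalR(-2,35);print(rows([.47,-.05,.20],R,52))
E
```

```text
(array([  65.7, -142.3,  -26.5]), array([ 0.0272, -0.0783,  0.0008]))
```

```bash
python3 -m jog '[[[25,-45,-10,0.01,-0.03,0,20],[50,-95,-20,0.02,-0.06,0,20],[66,-142,-26,0.027,-0.078,0,20],[66,-142,-26,0.027,-0.078,0,20],[66,-142,-26,0.027,-0.078,0,20],[66,-142,-26,0.027,-0.078,0,20],[66,-142,-26,0.027,-0.078,0,20]]]'
cat > fk.py <<'E'
import numpy as np
from scipy.spatial.transform import Rotation as Ro
from scipy.optimize import least_squares
D=[([-0.932,0.359,0.012,0,-1.224,-0.288],[0.2318,-0.6335,0.2912],[3.1399,-1.5e-4,-2.7909]),
([0.545,-0.097,-1.016,0.974,-0.314,-3.03],[.513,.0917,.2565],[3.115,.533,3.109])]
ex=lambda a,x:Ro.from_euler(a,x)
def fk(q,p,s=(1,1)):
    a,d,h,L1,e,L2,Lt,d2=p
    A=ex('z',q[0]);F=A*ex('y',q[1]-q[2]);W=F*ex('x',s[0]*q[3])*ex('y',-q[4]);T=W*ex('x',s[1]*q[5])
    pos=A.apply([a+L1*np.sin(q[1]),d,h+L1*np.cos(q[1])])+F.apply([L2,0,e])+W.apply([Lt,0,d2])
    return pos,T
E
python3 - <<'E'
from h import *
from fk import *
s=arm.get_state();print(s['t'],np.round(s['q'],4).tolist(),np.round(s['eef_pos'],4).tolist(),np.round(s['ee_rot'],4).tolist())
D.append((s['q'],s['eef_pos'],s['ee_rot']))
for sg in((1,1),(1,-1),(-1,1),(-1,-1)):
    C=[(fk(q,np.zeros(8),sg)[1].inv()*Ro.from_euler('xyz',r)) for q,_,r in D]
    print(sg,[(C[0].inv()*c).magnitude().round(3) for c in C],C[0].as_matrix().round(2).tolist())
    f=least_squares(lambda p:np.r_[np.concatenate([fk(q,p,sg)[0]-x for q,x,_ in D]),1e-3*(p-[0,-.19,.3,.45,.1,.45,.2,0])],[0,-.19,.3,.45,.1,.45,.2,0])
    print(f.x.round(3),np.abs(f.fun[:9]).max().round(4))
E
```

```text
t: 9.72
eef_pos: [0.5406, 0.0187, 0.2794]
ee_rot: [-3.123, 0.596, 3.074]
force: [-1.0, -0.1, -1.2]
width: 0.0256
gripper_force: 15.0
9.725 [0.3133, -0.1048, -1.0161, 1.1497, -0.2494, -3.0299] [0.5406, 0.0187, 0.2794] [-3.1235, 0.5956, 3.0741]Traceback (most recent call last):
  File "<stdin>", line 7, in <module>
AttributeError: 'float' object has no attribute 'round'
```

```bash
sed -i 's/^ex=/D.append(([0.3133,-0.1048,-1.0161,1.1497,-0.2494,-3.0299],[0.5406,0.0187,0.2794],[-3.1235,0.5956,3.0741]))\nex=/' fk.py
python3 - <<'E'
from fk import *
for sg in((1,1),(1,-1),(-1,1),(-1,-1)):
    C=[(fk(q,np.zeros(8),sg)[1].inv()*Ro.from_euler('xyz',r)) for q,_,r in D]
    print(sg,[round(float((C[0].inv()*c).magnitude()),3) for c in C],C[0].as_matrix().round(2).tolist())
    f=least_squares(lambda p:np.r_[np.concatenate([fk(q,p,sg)[0]-x for q,x,_ in D]),1e-3*(p-[0,-.19,.3,.45,.1,.45,.2,0])],[0,-.19,.3,.45,.1,.45,.2,0])
    print(f.x.round(3),np.abs(f.fun[:9]).max().round(4))
E
```

```text
(1, 1) [0.0, 2.716, 3.077] [[-0.0, -0.0, 1.0], [-0.84, 0.54, 0.0], [-0.54, -0.84, -0.0]]
[ 1.315 -0.194  4.219 -2.358 -1.796  0.943 -0.29  -0.116] 0.017
(1, -1) [0.0, 1.949, 2.3] [[-0.0, -0.0, 1.0], [-1.0, 0.0, -0.0], [-0.0, -1.0, -0.0]]
[ 1.315 -0.194  4.219 -2.358 -1.796  0.943 -0.29  -0.116] 0.017
(-1, 1) [0.0, 0.8, 0.799] [[-0.0, -0.0, 1.0], [-0.84, 0.54, 0.0], [-0.54, -0.84, -0.0]]
[ 0.126 -0.191  2.599 -0.609 -0.812  0.835  0.69   0.226] 0.0036
(-1, -1) [0.0, 0.001, 0.002] [[-0.0, -0.0, 1.0], [-1.0, 0.0, -0.0], [-0.0, -1.0, -0.0]]
[ 0.126 -0.191  2.599 -0.609 -0.812  0.835  0.69   0.226] 0.0036
```

```bash
python3 - <<'E'
from fk import *
sg=(-1,-1)
for free in([1,2,3,5,6],[1,2,3,4,5,6],[1,2,3,5,6,7],[0,1,2,3,5,6]):
    def ff(v):
        p=np.zeros(8);p[free]=v;return np.concatenate([fk(q,p,sg)[0]-x for q,x,_ in D])
    f=least_squares(ff,np.array([0,-.19,.3,.45,0,.45,.2,0])[free]);print(free,f.x.round(4),np.abs(f.fun).max().round(5))
E
```

```text
[1, 2, 3, 5, 6] [-0.0903  0.5028  0.5699  0.4733  0.5346] 0.0804
[1, 2, 3, 4, 5, 6] [-0.1737 -3.4468  2.2984  1.4535 -0.6971  0.0145] 0.03644
[1, 2, 3, 5, 6, 7] [-0.1894  0.5024  0.4691  0.3212  0.5417  0.1799] 0.00887
[0, 1, 2, 3, 5, 6] [ 0.5001 -0.1817  0.067   0.2277  0.0706 -0.0356] 0.02943
```

```bash
python3 -m jog '[[[0,0,0,0,0,-0.15,20],[0,0,0,0,0,-0.3,20],[0,-20,-10,0,0,-0.45,20],[0,-40,-20,0,0,-0.6,20],[0,-40,-20,0,0,-0.6,20],[0,-40,-20,0,0,-0.6,20]]]'
python3 - <<'E'
from h import *
s=arm.get_state();print(s['t'],np.round(s['q'],4).tolist(),np.round(s['eef_pos'],4).tolist(),np.round(s['ee_rot'],4).tolist())
R=goalR(-2,35);print(rows([.433,-.25,.203],R,52))
E
```

```text
t: 10.48
eef_pos: [0.5263, -0.0194, 0.2966]
ee_rot: [-2.764, 0.473, -2.525]
force: [-0.4, 0.1, -0.7]
width: 0.0257
gripper_force: 15.0
10.475 [0.341, -0.1576, -0.9805, 0.8984, -0.3111, -2.1933] [0.5263, -0.0194, 0.2966] [-2.7643, 0.473, -2.5254]
(array([ 230.7, -130.4,  -13.8]), array([-0.0309, -0.0258,  0.5705]))
```

```bash
python3 -m jog '[[[45,-25,-3,0,0,0,20],[90,-50,-6,-0.01,0,0.0,20],[140,-78,-9,-0.02,-0.01,0,20],[190,-105,-12,-0.03,-0.02,0,20],[231,-130,-14,-0.03,-0.026,0,20],[231,-130,-14,-0.03,-0.026,0,20],[231,-130,-14,-0.03,-0.026,0,20],[231,-130,-14,-0.03,-0.026,0,20]]]'
python3 - <<'E'
from h import *
s=arm.get_state();print(s['t'],np.round(s['q'],4).tolist(),np.round(s['eef_pos'],4).tolist(),np.round(s['ee_rot'],4).tolist())
R=goalR(-2,35);print(rows([.433,-.25,.203],R,52))
E
```

```text
t: 11.48
eef_pos: [0.4028, -0.2509, 0.2457]
ee_rot: [-2.79, 0.496, -2.518]
force: [-0.2, 0.1, 0.6]
width: 0.0255
gripper_force: 15.0
11.475 [-0.2379, -0.1453, -0.7055, -0.2745, -0.4355, -0.5845] [0.4028, -0.2509, 0.2457] [-2.79, 0.4958, -2.5184]
(array([-1.2,  1.5,  0.2]), array([ 0.004 , -0.0112,  0.568 ]))
```

```bash
sed -i 's/^ex=/D.append(([0.341,-0.1576,-0.9805,0.8984,-0.3111,-2.1933],[0.5263,-0.0194,0.2966],[-2.7643,0.473,-2.5254]))\nD.append(([-0.2379,-0.1453,-0.7055,-0.2745,-0.4355,-0.5845],[0.4028,-0.2509,0.2457],[-2.79,0.4958,-2.5184]))\nex=/' fk.py
python3 - <<'E'
from fk import *
sg=(-1,-1)
C=[(fk(q,np.zeros(8),sg)[1].inv()*Ro.from_euler('xyz',r)) for q,_,r in D]
print([round(float((C[0].inv()*c).magnitude()),3) for c in C])
for free in([1,2,3,5,6],[1,2,3,4,5,6],[1,2,3,5,6,7],[0,1,2,3,5,6],[0,1,2,3,4,5,6],list(range(8))):
    def ff(v):
        p=np.zeros(8);p[free]=v;return np.concatenate([fk(q,p,sg)[0]-x for q,x,_ in D])
    f=least_squares(ff,np.array([0,-.19,.3,.45,0,.45,.2,0])[free]);print(free,f.x.round(4),np.abs(f.fun).max().round(5))
E
```

```text
[0.0, 0.001, 0.002, 0.001, 0.001]
[1, 2, 3, 5, 6] [-0.1239  0.4013  0.5453  0.4719  0.4158] 0.11416
[1, 2, 3, 4, 5, 6] [-0.1349 -0.4268  0.8575  0.3793  0.2166  0.3244] 0.11435
[1, 2, 3, 5, 6, 7] [-0.1611  0.3099  0.6024  0.3367  0.4948  0.1079] 0.12844
[0, 1, 2, 3, 5, 6] [ 0.5239 -0.1749 -0.0379  0.319   0.009  -0.0054] 0.03333
[0, 1, 2, 3, 4, 5, 6] [ 0.4779 -0.173  -0.1914  0.4112  0.0879 -0.0096  0.0103] 0.04088
[0, 1, 2, 3, 4, 5, 6, 7] [ 0.5677 -0.1659 -0.1532  0.3207  0.0526 -0.0115 -0.0847 -0.0429] 0.0387
```

```bash
cat >> fk.py <<'E'
def basis(q):
    A=ex('z',q[0]);U=A*ex('y',q[1]);F=A*ex('y',q[1]-q[2]);G=F*ex('x',-q[3]);W=G*ex('y',-q[4])
    c=lambda R,v:R.apply(v)
    return np.array([c(A,[1,0,0]),[0,0,1],c(A,[0,1,0]),c(U,[1,0,0]),c(U,[0,0,1]),c(F,[1,0,0]),c(F,[0,0,1]),c(W,[1,0,0]),c(W,[0,1,0]),c(W,[0,0,1]),c(G,[0,0,1])]).T
prior=np.array([0,.3,-.1,0,.45,.45,0,.2,0,0,0.])
def fitp(lam=.003):
    M=np.concatenate([basis(q) for q,_,_ in D]);b=np.concatenate([np.array(x) for _,x,_ in D])
    p=np.linalg.lstsq(np.r_[M,lam*np.eye(11)],np.r_[b,lam*prior],rcond=None)[0];return p,(M@p-b).reshape(-1,3),np.linalg.svd(M)[1]
E
python3 - <<'E'
from fk import *
for lam in(.05,.02,.005,.001):
    p,r,s=fitp(lam);print(lam,p.round(3),np.abs(r).max(1).round(4))
print(s.round(3))
E
```

```text
0.05 [-0.004  0.244 -0.003  0.015  0.509  0.477  0.015  0.243 -0.188  0.017
 -0.035] [0.001  0.0013 0.0034 0.0018 0.0013]
0.02 [-0.006  0.22   0.     0.005  0.564  0.472  0.007  0.286 -0.191  0.009
 -0.016] [0.0002 0.0004 0.0011 0.0007 0.0003]
0.005 [ 0.001  0.199 -0.001  0.003  0.599  0.462 -0.001  0.31  -0.191 -0.001
  0.   ] [0.     0.0001 0.0001 0.0001 0.    ]
0.001 [ 0.001  0.197 -0.001  0.002  0.602  0.461 -0.001  0.312 -0.191 -0.002
  0.002] [0.     0.0001 0.0001 0.0001 0.    ]
[4.652 4.406 3.202 1.304 1.022 0.828 0.484 0.146 0.07  0.029 0.027]
```

That's an excellent fit: 0.1 mm residual, with a lateral wrist offset of -0.191. Next: IK for both half-turns at the cradle and the rack.

```bash
cat >> fk.py <<'E'
PP=fitp(.001)[0]
C0=Ro.from_matrix([[0,0,1],[-1,0,0],[0,-1,0]])
lo=np.array([-3.07,-1.43,-1.02,-3.03,-3.05,-3.03]);hi=np.array([3.07,2.12,1.25,1.67,0,3.03])
def FK(q): 
    T=ex('z',q[0])*ex('y',q[1]-q[2])*ex('x',-q[3])*ex('y',-q[4])*ex('x',-q[5])*C0;return basis(q)@PP,T
def IK(g,R,ahead=52,n=25,seed=0):
    t=np.array(g)-R.as_matrix()[:,2]*ahead/1000;rng=np.random.default_rng(seed);S=[]
    for _ in range(n):
        x0=np.array([np.arctan2(t[1],t[0])+.3,0,-.5,0,-.5,0])+rng.uniform(-1,1,6)*[.5,.5,.5,1.6,.4,3];x0=np.clip(x0,lo+.01,hi-.01)
        f=least_squares(lambda q:np.r_[(FK(q)[0]-t)*3,(FK(q)[1].inv()*R).as_rotvec()],x0,bounds=(lo,hi))
        if np.abs(f.fun).max()<2e-3 and not any(np.abs(f.x-s).max()<.05 for s in S):S.append(f.x)
    return S
E
python3 - <<'E'
from h import goalR
from fk import *
H=Ro.from_euler('z',180,degrees=True)
def show(n,g,yaw,t,half):
    R=goalR(yaw,t)
    if half:R=R*H
    S=IK(g,R);print(n,t,'half' if half else '',[s.round(2).tolist() for s in S])
for half in(0,1):
  for t in(30,35):
    show('rack',[.557,-.2555,.07],-2,t,half)
    show('exit',[.433,-.25,.203],-2,t,half)
    show('above',[.566,.176,.145],-4.7,t,half)
    show('cradle',[.566,.176,.085],-4.7,t,half)
E
```

```text
rack 30  [[-0.17, 0.27, -0.59, -0.35, -0.21, -1.11]]
exit 30  [[-0.2, -0.13, -0.7, -0.17, -0.49, -1.27]]
above 30  []
cradle 30  []
rack 35  [[-0.25, 0.26, -0.54, -0.62, -0.21, -0.78]]
exit 35  [[-0.23, -0.15, -0.71, -0.28, -0.42, -1.15]]
above 35  []
cradle 35  []
rack 30 half [[-0.17, 0.27, -0.59, -0.35, -0.21, 2.03]]
exit 30 half [[-0.2, -0.13, -0.7, -0.17, -0.49, 1.87]]
above 30 half []
cradle 30 half []
rack 35 half [[-0.25, 0.26, -0.54, -0.62, -0.21, 2.36]]
exit 35 half [[-0.23, -0.15, -0.71, -0.28, -0.42, 1.99]]
above 35 half []
cradle 35 half []
```

Tilts of 30–35° can't be reached at the cradle because of J3's limit. I'll check smaller tilts, which would mean letting the lamp pivot in the grip on the block, and also leaning sideways about the lamp's axis.

```bash
python3 - <<'E'
from h import goalR
from fk import *
Z=Ro.from_euler('z',-4.7,degrees=True);H=Ro.from_euler('z',180,degrees=True)
def t(lbl,g,R,ah=52):
    S=IK(g,R,ah,n=12);
    print(lbl,[s.round(2).tolist() for s in S][:3])
for ti in(25,20,15,10,0):
    for z in(.085,.12): t(('tilt',ti,z),[.566,.176,z],goalR(-4.7,ti))
for rho in(-40,-25,25,40,55):
    R=Z*Ro.from_euler('x',rho,degrees=True)*Z.inv()*goalR(-4.7,35);print(R.as_matrix()[:,2].round(2))
    t(('rho',rho),[.566,.176,.09],R)
kn=[.462,.184,.084]
for ti in(0,): t('knob',kn,goalR(-4.7,ti),46.8);t('knobH',kn,goalR(-4.7,ti)*H,46.8);t('knob90',kn,goalR(85.3,ti),46.8)
E
```

```text
('tilt', 25, 0.085) []
('tilt', 25, 0.12) [[0.54, 0.15, -0.99, 1.31, -0.26, 2.84]]
('tilt', 20, 0.085) []
('tilt', 20, 0.12) [[0.71, 0.18, -0.84, 0.69, -0.39, -2.99]]
('tilt', 15, 0.085) [[0.72, 0.26, -0.74, 0.46, -0.43, -2.78]]
('tilt', 15, 0.12) [[0.73, 0.21, -0.68, 0.38, -0.53, -2.7]]
('tilt', 10, 0.085) [[0.7, 0.29, -0.59, 0.23, -0.57, -2.54]]
('tilt', 10, 0.12) [[0.7, 0.25, -0.54, 0.2, -0.66, -2.51]]
('tilt', 0, 0.085) [[0.63, 0.37, -0.37, -0.0, -0.84, -2.28]]
('tilt', 0, 0.12) [[0.63, 0.33, -0.33, 0.0, -0.91, -2.28]]
[ 0.53 -0.57 -0.63]
('rho', -40) [[0.9, 0.46, -0.93, 1.27, -0.94, 2.77]]
[ 0.54 -0.39 -0.74]
('rho', -25) [[0.73, 0.33, -1.01, 1.53, -0.71, 2.6]]
[ 0.6   0.3  -0.74]
('rho', 25) []
[ 0.61  0.48 -0.63]
('rho', 40) [[0.02, 0.25, -0.53, -1.56, -0.49, -0.54]]
[ 0.63  0.62 -0.47]
('rho', 55) [[-0.24, 0.41, -0.57, -1.73, -0.86, -0.29]]
knob [[0.77, 0.24, -0.58, 0.0, -0.75, -2.43]]
knobH [[0.77, 0.24, -0.58, 0.0, -0.75, 0.71]]
knob90 [[0.77, 0.24, -0.58, 0.0, -0.75, -0.86]]
```

A tilt of about 12–15° is easily reachable at the cradle. The plan is to bring the lamp in with its far end about 22° low and rest that end on the far block. Then I descend with a light grip so the lamp pivots flat between the pads. First I need to know where the lamp sits in the grip: the test head leaves only about 1 mm beyond the lamp's far end, so I'll aim 4 mm nearer.

```bash
python3 - <<'E'
from h import *
from fk import IK
s=arm.get_state();P=camera_params('wrist');Rc=Ro.from_euler('xyz',s['ee_rot']);f=np.load('pics/w3.npz')
d=f['d'];tl=lambda w:Rc.inv().apply(w-s['eef_pos'])*1000
for uv in((320,235),(310,240),(330,240),(320,225),(320,250)):
    c,r=wray(uv,P);z=dmed(d,uv,1);print(uv,tl(c+r*z/(r@np.array(P['R'])[2])).round(1))
print('expected near face',np.array([0,0,52])+55*np.array([.819,0,-.574]))
A=[.433,-.25,.22]
for n,g,yw,t in(('A',A,-2,12),('M',[.433,-.05,.22],-3,12),('M2',[.45,.1,.22],-4,12),('B',[.562,.176,.15],-4.7,12),('C',[.562,.176,.085],-4.7,12)):
    R=goalR(yw,t);print(n,[x.round(2).tolist() for x in IK(g,R,52,12)],rows(g,R,52))
E
```

```text
(320, 235) [46.   0.2 22.2]
(310, 240) [44.9 -3.  20.3]
(330, 240) [44.9  3.4 20.2]
(320, 225) [48.6  0.2 25.2]
(320, 250) [42.7  0.2 16.9]
expected near face [45.045  0.    20.43 ]
A [[-0.15, -0.03, -0.52, -0.03, -0.87, -1.44]] (array([-26.5, -14.6,  -9.9]), array([-0.11  ,  0.3794,  0.5608]))
M [[0.43, -0.18, -0.71, 0.13, -0.85, -2.13]] (array([-129.3,  157.1,  -13.7]), array([-0.1034,  0.3816,  0.577 ]))
M2 [[0.78, -0.11, -0.69, 0.21, -0.86, -2.54]] (array([-218.5,  278.9,   -6.9]), array([-0.0967,  0.3838,  0.5931]))
B [[0.72, 0.19, -0.56, 0.24, -0.69, -2.55]] (array([-304.3,  319. ,  112.5]), array([-0.092 ,  0.3854,  0.6044]))
C [[0.72, 0.27, -0.66, 0.31, -0.51, -2.63]] (array([-273.4,  338.7,  166.2]), array([-0.092 ,  0.3854,  0.6044]))
```

The lamp sits in the grip exactly as planned. The rows go through A, M and M2.

```bash
python3 -m jog '[[[-6,-4,-2,-0.03,0.1,0.14,20],[-13,-7,-5,-0.06,0.2,0.28,20],[-20,-11,-8,-0.09,0.3,0.42,20],[-26,-15,-10,-0.11,0.379,0.561,20],[-26,-15,-10,-0.11,0.379,0.561,20],[-50,26,-10,-0.108,0.38,0.565,20],[-75,68,-11,-0.106,0.38,0.57,20],[-102,112,-12,-0.105,0.381,0.573,20],[-129,157,-13,-0.103,0.382,0.577,20],[-155,192,-11,-0.1,0.382,0.582,20],[-182,230,-9,-0.098,0.383,0.587,20],[-200,254,-8,-0.097,0.384,0.59,20],[-218,279,-7,-0.097,0.384,0.593,20],[-218,279,-7,-0.097,0.384,0.593,20],[-218,279,-7,-0.097,0.384,0.593,20],[-218,279,-7,-0.097,0.384,0.593,20]]]'
python3 - <<'E'
from h import *
s=arm.get_state();print(np.round(s['q'],2));R=goalR(-4.7,12)
print(rows([.562,.176,.15],R,52))
im,d=grab_frame('wrist');np.savez('pics/w4.npz',im=im,d=d);cv2.imwrite('pics/w4.png',im);P=camera_params('wrist');np.savez('pics/w4p.npz',R=P['R'],t=P['t'],mtx=P['mtx'])
E
```

```text
t: 13.48
eef_pos: [0.4367, 0.1016, 0.2704]
ee_rot: [-3.141, 0.211, 3.077]
force: [-0.4, -0.3, -0.7]
width: 0.0256
gripper_force: 15.0
[ 0.79 -0.12 -0.7   0.21 -0.86 -2.55]
(array([-92.5,  82.5,  90.8]), array([0.0029, 0.0012, 0.0174]))
```

View pics/w4.png

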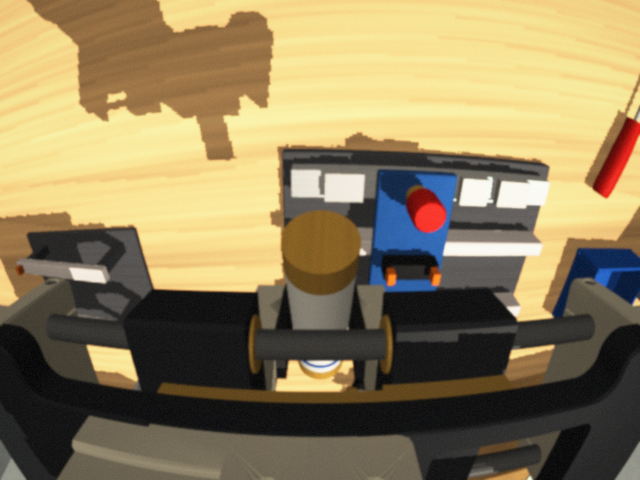

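The wrist view shows the lamp still in the grip, near horns at about (391,272) and (435,272), and the knob top at (430,212). I'll check the measurements against these.

```bash
python3 - <<'E'
from h import *
f=np.load('pics/w4.npz');P=dict(np.load('pics/w4p.npz'));hsv=cv2.cvtColor(f['im'],cv2.COLOR_BGR2HSV)
for n,lo,hi,b in(('o',(5,170,150),(18,255,255),(370,460,245,300)),('r',(0,190,200),(5,255,255),(395,460,180,240))):
    x0,x1,y0,y1=b;m=cv2.inRange(hsv,lo,hi)[y0:y1,x0:x1];k,l,s,c=cv2.connectedComponentsWithStats(m)
    for i in range(1,k):
        if s[i,4]>15:
            q=c[i]+[x0,y0];z=.084 if n=='o' else .098;print(n,q.round(1),s[i],watz(q,z,P).round(4),watz((q[0],y0+s[i,1]+2),z,P).round(4))
for uv in((430,215),(413,268)):print(uv,watz(uv,.098 if uv[1]<220 else .084,P).round(4))
E
```

```text
o [390.9 278.2] [17 28 10 12 89] [0.5256 0.1571 0.084 ] [0.5222 0.1569 0.084 ]
o [435.9 278.4] [62 28  9 12 87] [0.5293 0.1981 0.084 ] [0.5256 0.1977 0.084 ]
r [429.6 216.6] [ 20  23  30  28 653] [0.4613 0.1828 0.098 ] [0.4516 0.1822 0.098 ]
(430, 215) [0.4599 0.1831 0.098 ]
(413, 268) [0.5164 0.1761 0.084 ]
```

```bash
python3 -m jog '[[[-25,20,10,0,0,0.005,20],[-55,50,30,0.001,0.001,0.01,20],[-80,72,60,0.002,0.001,0.017,20],[-90,80,80,0.003,0.001,0.018,20],[-92,82,91,0.003,0.001,0.018,20],[-92,82,91,0.003,0.001,0.018,20],[-92,82,91,0.003,0.001,0.018,20],[-92,82,91,0.003,0.001,0.018,20],[-92,82,91,0.003,0.001,0.018,20]]]' 15
python3 - <<'E'
from h import *
s=arm.get_state();print(np.round(s['q'],2));R=goalR(-4.8,12)
for z in(.112,.0865): print(rows([.562,.1757,z],R,52))
E
```

```text
t: 14.65
eef_pos: [0.551, 0.1771, 0.2015]
ee_rot: [3.141, 0.21, 3.059]
force: [-0.2, 0.3, 0.3]
width: 0.0253
gripper_force: 15.0
[ 0.73  0.19 -0.56  0.24 -0.69 -2.55]
(array([ 7.8, -0.6, 37.9]), array([0.0013, 0.0008, 0.0011]))
(array([13.1, -0.6, 62.8]), array([0.0013, 0.0008, 0.0011]))
```

```bash
python3 -m jog '[[[2,0,10,0,0,0,20],[4,-0.5,22,0,0,0,20],[7,-0.6,34,0,0,0,20],[8,-0.6,38,0.001,0.001,0.001,20],[8,-0.6,38,0.001,0.001,0.001,20],[8,-0.6,38,0.001,0.001,0.001,20]]]' 15
python3 - <<'E'
from h import *
s=arm.get_state();print(np.round(s['force'],2),np.round(s['moment'],2));R=goalR(-4.8,12)
for z in(.112,.105,.095,.0865): print(rows([.562,.1757,z],R,52)[0])
im,d=grab_frame('wrist');cv2.imwrite('pics/w5.png',im[150:400,180:500])
E
```

```text
t: 15.4
eef_pos: [0.5513, 0.1767, 0.1621]
ee_rot: [-3.141, 0.209, 3.058]
force: [-0.0, -0.4, -0.7]
width: 0.0255
gripper_force: 15.0
[-0.01 -0.35 -0.72] [ 0.02  0.75 -0.01]
[-0.1 -0.1 -0.7]
[ 1.3 -0.1  6.1]
[ 3.4 -0.1 15.9]
[ 5.2 -0.1 24.2]
```

View pics/w5.png

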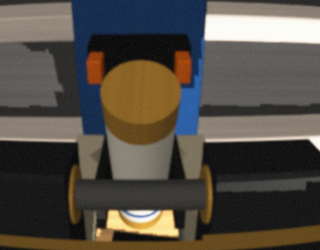

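The wrist crop shows the lamp (centre 140) centred between the near horns (inner edges 103 and 175). Lowering slowly with a light grip.

```bash
python3 -m jog '[[[0,0,0,0,0,0,20],[0.4,0,2,0,0,0,20],[0.9,0,4,0,0,0,20],[1.3,0,6,0,0,0,20],[1.7,0,8,0,0,0,20],[2.1,0,10,0,0,0,20],[2.6,0,12,0,0,0,20],[2.6,0,12,0,0,0,20]]]' 5
python3 - <<'E'
from h import *
im,d=grab_frame('wrist');cv2.imwrite('pics/w6.png',im[150:400,180:500]);np.save('pics/w6d.npy',d)
s=arm.get_state();print(np.round(s['force'],2),np.round(s['moment'],2));P=camera_params('wrist')
for uv in((320,220),(320,230),(320,240),(320,250)):
    c,r=wray(uv,P);z=dmed(d,uv,1);print(uv,(c+r*z/(r@np.array(P['R'])[2])).round(4))
E
```

```text
t: 16.45
eef_pos: [0.551, 0.1765, 0.1493]
ee_rot: [-3.141, 0.208, 3.058]
force: [-0.9, 0.8, 0.4]
width: 0.0257
gripper_force: 5.0
[-0.09 -1.23  0.52] [ 0.06  0.73 -0.05]
(320, 220) [0.5082 0.18   0.1112]
(320, 230) [0.5095 0.1799 0.116 ]
(320, 240) [0.5103 0.1798 0.1215]
(320, 250) [0.5123 0.1796 0.1242]
```

View pics/w6.png

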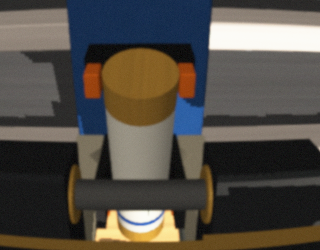

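The near cap has moved up in the picture and its face now tilts only about 12°, so the lamp is pivoting flat as intended with almost no force. Continuing down.

```bash
python3 -m jog '[[[0.4,0,2,0,0,0,20],[0.9,0,4,0,0,0,20],[1.3,0,6,0,0,0,20],[1.7,0,8,0,0,0,20],[2.1,0,10,0,0,0,20],[2.5,0,11.5,0,0,0,20],[2.5,0,11.5,0,0,0,20],[2.5,0,11.5,0,0,0,20]]]' 5
python3 - <<'E'
from h import *
im,d=grab_frame('wrist');cv2.imwrite('pics/w7.png',im[150:400,180:500])
s=arm.get_state();print(np.round(s['force'],2),np.round(s['moment'],2));P=camera_params('wrist')
for uv in((320,205),(320,215),(320,225),(320,235),(320,245),(320,255)):
    c,r=wray(uv,P);z=dmed(d,uv,1);print(uv,(c+r*z/(r@np.array(P['R'])[2])).round(4))
print(rows([.562,.1757,.086],goalR(-4.8,12),52)[0])
E
```

```text
t: 17.5
eef_pos: [0.551, 0.1765, 0.1378]
ee_rot: [-3.141, 0.208, 3.058]
force: [-0.3, -0.6, 0.4]
width: 0.0256
gripper_force: 5.0
[-0.64 -0.75 -0.28] [-0.01  0.77 -0.08]
(320, 205) [0.5062 0.1801 0.0912]
(320, 215) [0.5067 0.1801 0.0987]
(320, 225) [0.5087 0.1799 0.1021]
(320, 235) [0.5126 0.1796 0.1018]
(320, 245) [0.5163 0.1792 0.1021]
(320, 255) [0.521  0.1788 0.101 ]
[-0.1  0.2  1. ]
```

Nearly flat: the top surface falls from 0.102 to 0.101, and the near end is at x=0.5065. I'll go 2 mm further, then open gently.

```bash
python3 -m jog '[[[0.2,0,1,0,0,0,20],[0.4,0,2,0,0,0,20],[0.4,0,2,0,0,0,20],[0.4,0,2,0,0,0,26],[0.4,0,2,0,0,0,28],[0.4,0,2,0,0,0,30],[0.4,0,2,0,0,0,33],[0.4,0,2,0,0,0,38],[0.4,0,2,0,0,0,44],[0.4,0,2,0,0,0,44]]]' 5
python3 - <<'E'
from h import *
im,d=grab_frame('wrist');cv2.imwrite('pics/w8.png',im[150:400,180:500])
s=arm.get_state();print(np.round(s['force'],2));P=camera_params('wrist')
for uv in((320,205),(320,215),(320,225),(320,235),(320,245),(320,255)):
    c,r=wray(uv,P);z=dmed(d,uv,1);print(uv,(c+r*z/(r@np.array(P['R'])[2])).round(4))
E
```

```text
t: 18.8
eef_pos: [0.551, 0.1765, 0.1357]
ee_rot: [-3.141, 0.208, 3.058]
force: [-0.1, -0.9, -0.0]
width: 0.0437
gripper_force: 0.0
[ 0.04 -0.31 -0.29]
(320, 205) [0.5062 0.1801 0.0893]
(320, 215) [0.506  0.1801 0.0981]
(320, 225) [0.5096 0.1798 0.0984]
(320, 235) [0.5135 0.1795 0.0981]
(320, 245) [0.5171 0.1792 0.0988]
(320, 255) [0.5215 0.1788 0.0982]
```

View pics/w8.png

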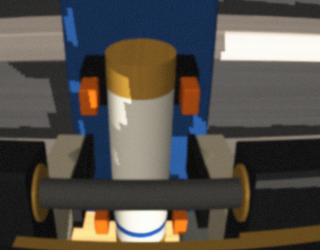

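The lamp lies flat in the cradle: its top is at 0.098 and both ends are between the horns. Retracting and moving above the knob.

```bash
python3 -m jog '[[[0,0,-8,0,0,0,48],[0,0,-20,0,0,0,52],[0,0,-40,0,0,0,60],[0,0,-65,0,0,0,60],[0,0,-90,0,0,0,60],[0,0,-90,0,0,0,60],[0,0,-90,0,0,0,60]]]' 5
python3 - <<'E'
from h import *
from fk import IK
R=goalR(-4.8,0);g=[.4615,.1833,.084]
print(rows(np.array(g)+[0,0,.06],R,46.8));print([x.round(2) for x in IK(g,R,46.8,12)],np.round(arm.get_state()['q'],2))
E
```

```text
t: 19.73
eef_pos: [0.5322, 0.1781, 0.2242]
ee_rot: [-3.142, 0.208, 3.058]
force: [-0.3, 0.3, -0.9]
width: 0.0602
gripper_force: 0.0
(array([76.3, -0.7, 18. ]), array([-0.    ,  0.2085,  0.    ]))
[array([ 0.77,  0.24, -0.58,  0.  , -0.75, -2.43])] [ 0.75  0.14 -0.56  0.23 -0.75 -2.57]
```

```bash
python3 -m jog '[[[20,0,0,0,0.05,0,60],[45,0,5,0,0.11,0,60],[65,-0.5,12,0,0.17,0,60],[76,-0.7,18,0,0.2085,0,60],[76,-0.7,18,0,0.2085,0,60],[76,-0.7,18,0,0.2085,0,60],[76,-0.7,18,0,0.2085,0,60]]]' 5
python3 - <<'E'
from h import *
print(rows([.4615,.1833,.084],goalR(-4.8,0),46.8))
im,d=grab_frame('wrist');P=camera_params('wrist');cv2.imwrite('pics/w9.png',im)
hsv=cv2.cvtColor(im,cv2.COLOR_BGR2HSV);m=cv2.inRange(hsv,(0,170,120),(6,255,255));k,l,s,c=cv2.connectedComponentsWithStats(m)
for i in range(1,k):
    if s[i,4]>100:
        pts=np.argwhere(l==i)[::7][:, ::-1];w=[]
        for uv in pts:
            z=d[uv[1],uv[0]]
            if z>0:
                cc,r=wray(uv+1e-6,P);q=cc+r*z/(r@np.array(P['R'])[2])
                if .094<q[2]<.101:w.append(q)
        print(c[i].round(1),s[i]);w=np.array(w)
        if len(w):print(((w.min(0)+w.max(0))/2).round(4),(w.max(0)-w.min(0)).round(4))
E
```

```text
t: 20.6
eef_pos: [0.4621, 0.1832, 0.1906]
ee_rot: [-3.141, 0.0, 3.058]
force: [0.2, 0.7, 0.4]
width: 0.0603
gripper_force: 0.0
(array([ 0.7,  0.1, 59.8]), array([-0.0008,  0.0004,  0.    ]))
[606.9 189.5] [ 583  136   48  105 1800]
[318.8 277.4] [ 298  250   44   51 1551]
[0.4608 0.1827 0.097 ] [0.0249 0.023  0.0057]
```

The knob is under the tool to within 1 mm. Descending and gripping.

```bash
python3 -m jog '[[[1,0,20,0,0,0,60],[1,0,40,0,0,0,60],[1,0,53,0,0,0,60],[1,0,60,0,0,0,60],[1,0,60,0,0,0,50],[1,0,60,0,0,0,40],[1,0,60,0,0,0,33],[1,0,60,0,0,0,29],[1,0,60,0,0,0,22],[1,0,60,0,0,0,22],[1,0,60,0,0,0,22],[1,0,60,0,0,0,22]]]' 40
```

```text
t: 22.15
eef_pos: [0.4611, 0.1833, 0.1307]
ee_rot: [-3.141, -0.0, 3.058]
force: [-1.1, -0.7, 4.9]
width: 0.0274
gripper_force: 40.0
```

```bash
python3 -m jog '[[[0,0,-3,0,0,0,22],[0,0,-6,0,0,0,22],[0,0,-9,0,0,0,22],[0,0,-11.5,0,0,0,22],[0,0,-11.5,0,0,0,22],[0,0,-11.5,0,0,0,22]]]'
python3 - <<'E'
from h import *
im,d=grab_frame('top');s=arm.get_state();print(s['force'])
im,d=grab_frame('wrist');cv2.imwrite('pics/w10.png',im)
E
```

```text
t: 22.9
eef_pos: [0.4609, 0.1833, 0.1418]
ee_rot: [-3.141, -0.0, 3.058]
force: [4.6, 1.3, -9.4]
width: 0.0269
gripper_force: 40.0
[  4.39313221   1.16966866 -11.40076113]
```

View pics/w10.png

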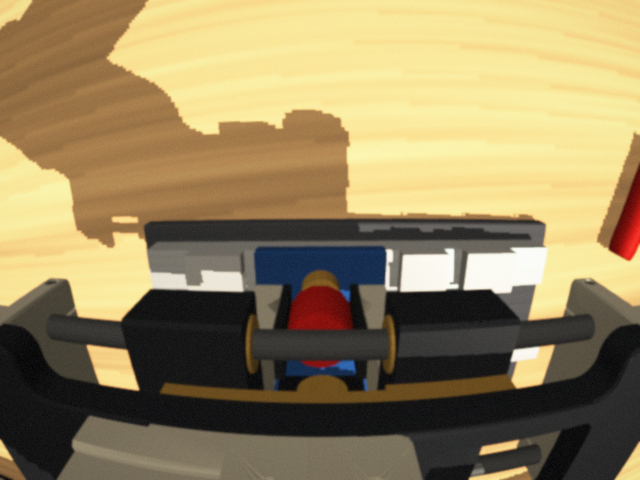

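The knob is lifted, with the spring pulling about 10.5 N, as expected at 11 mm of lift. The lamp cap is still visible behind the knob. Sliding 40 mm left, smoothly.

```bash
python3 -m jog '[[[0,0.7,0,0,0,0,22],[0,2,0,0,0,0,22],[0,4,0,0,0,0,22],[0,7,0,0,0,0,22],[0,10,0,0,0,0,22],[0,13,0,0,0,0,22],[0,16,0,0,0,0,22],[0,19,0,0,0,0,22],[0,22,0,0,0,0,22],[0,25,0,0,0,0,22],[0,28,0,0,0,0,22],[0,31,0,0,0,0,22],[0,34,0,0,0,0,22],[0,36.5,0,0,0,0,22],[0,38.5,0,0,0,0,22],[0,39.6,0,0,0,0,22],[0,40,0,0,0,0,22],[0,40,0,0,0,0,22],[0,40,0,0,0,0,22]]]'
python3 - <<'E'
from h import *
s=arm.get_state();print(np.round(s['force'],1),np.round(s['q'],2))
E
```

```text
t: 25.38
eef_pos: [0.464, 0.2224, 0.1416]
ee_rot: [-3.139, -0.001, 3.058]
force: [5.7, -2.3, -11.3]
width: 0.027
gripper_force: 40.0
[  5.7  -2.3 -11.3] [ 0.83  0.25 -0.53  0.   -0.79 -2.48]
```

```bash
python3 -m jog '[[[0,0.6,0,0,0,0,22],[0,0.6,2,0,0,0,22],[0,0.6,4,0,0,0,22],[0,0.6,6,0,0,0,22],[0,0.6,8,0,0,0,22],[0,0.6,10,0,0,0,22],[0,0.6,11,0,0,0,22],[0,0.6,11,0,0,0,22]]]'
```

```text
t: 26.38
eef_pos: [0.4642, 0.2237, 0.1309]
ee_rot: [-3.141, -0.001, 3.058]
force: [1.3, -2.2, -7.1]
width: 0.027
gripper_force: 40.0
```

The spring is still pulling down at 7 N with the knob nearly home, so the pin is in the notch. Releasing gently and retreating straight up.

```bash
python3 -m jog '[[[0,0,0.2,0,0,0,28],[0,0,0.2,0,0,0,32],[0,0,0.2,0,0,0,40],[0,0,0.2,0,0,0,52],[0,0,0.2,0,0,0,60],[0,0,0.2,0,0,0,60],[0,0,-15,0,0,0,60],[0,0,-40,0,0,0,60],[0,0,-80,0,0,0,60],[40,0,-130,0,0,0,60],[90,0,-140,0,0,0,60],[90,0,-140,0,0,0,60],[90,0,-140,0,0,0,60],[90,0,-140,0,0,0,60]]]'
python3 - <<'E'
from h import *
im,d=grab_frame('side')
cv2.imwrite('pics/s11.png',cv2.resize(im[160:290,240:370],None,fx=4,fy=4,interpolation=cv2.INTER_CUBIC))
im,d=grab_frame('top');P=camera_params('top')
im2=cv2.resize(im[180:310,180:310],None,fx=4,fy=4,interpolation=cv2.INTER_CUBIC);cv2.imwrite('pics/t11.png',im2)
im,d=grab_frame('wrist');cv2.imwrite('pics/w11.png',im);P=camera_params('wrist')
hsv=cv2.cvtColor(im,cv2.COLOR_BGR2HSV);m=cv2.inRange(hsv,(0,170,120),(6,255,255));k,l,s,c=cv2.connectedComponentsWithStats(m)
for i in range(1,k):
    if s[i,4]>60:
        w=[]
        for uv in np.argwhere(l==i)[::3][:, ::-1]:
            z=d[uv[1],uv[0]];cc,r=wray(uv+1e-6,P);w.append(cc+r*z/(r@np.array(P['R'])[2]))
        w=np.array(w);zt=np.percentile(w[:,2],95);q=w[w[:,2]>zt-.003];print(c[i].round(),s[i,4],np.median(q,0).round(4),np.median(q[:,2]))
E
```

```text
t: 28.12
eef_pos: [0.3752, 0.2313, 0.2708]
ee_rot: [-3.14, -0.0, 3.057]
force: [-0.3, -0.2, -1.0]
width: 0.0603
gripper_force: 0.0
[523. 252.] 1123 [0.432  0.4454 0.025 ] 0.0249982171962628
```

View pics/t11.png

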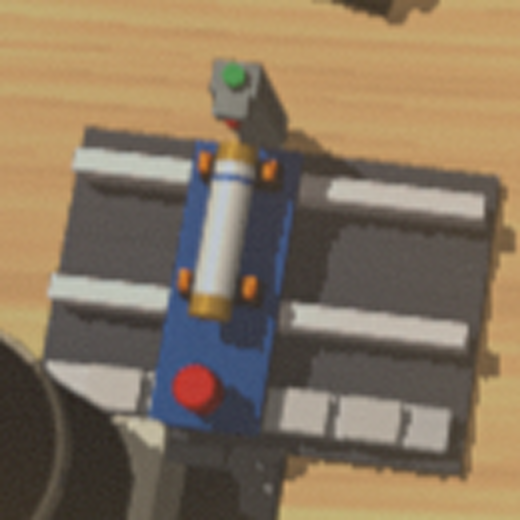

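The top crop shows the lamp lying between all four horns under the test head, and the carriage moved left, with the knob at (196,388). Last check: is the knob at its home height (top at 0.097–0.098)?

```bash
python3 - <<'E'
from h import *
im,d=grab_frame('top')
uv=(228.9,276.5);print(deproj('top',uv,dmed(d,uv,2)).round(4), 'start knob .462 .184 .097')
uv=(235,240);print('lamp',deproj('top',uv,dmed(d,uv,1)).round(4));s=arm.get_state();print(s['t'],np.round(s['force'],1))
E
```

```text
[0.4645 0.2225 0.0975] start knob .462 .184 .097
lamp [0.5554 0.216  0.0956]
28.325 [ 0.7 -0.3  0.3]
```

The knob is home (top at 0.0975) and the carriage has moved about 39 mm, within the notch's 2 mm play. Handing in.

```bash
python3 -c "
from station import arm
print(arm.job_done())"
```

```text
the job is handed in; nothing more can be done
None
```

The job is handed in at about 28 s: the lamp lies flat in the cradle, the carriage is one notch to the left (about 39 mm measured), the red knob is back at its home height, and the arm is clear; I did not re-check the bystanders individually.

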